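# Plug in the relay and set the test pad under the probe

### The job

Get this circuit board ready for test: first plug the blue relay fully home into the grey socket on the board. Then slide the board along the bench, keeping it flat, until the red marked pad sits right under the tip of the fixed probe, and let go. Do not bump the probe stand or disturb the solder spool, the flux jar or the cutters.

Things in the scene. Friction and masses are not known exactly. Their poses are not given: they have to be found in the camera images.
- board: Green circuit board on a black carrier, one loose piece of about 0.6 kg, 180 mm long (x) by 110 mm wide (y). Origin: centre of its underside; z up. Its top face is 14 mm above that. On its centre line: an orange upright grip fin at x = -68 mm, a grey socket block at x = 0, the red marked pad at x = +65 mm. Small flat chips are decoration
- board_grip (a point): Point in the orange fin by which the board can be slid, 12 mm below the fin's top. The fin is 36 mm along the board's x, 14 mm thick across y, and stands from 14 to 62 mm above the underside
- board_socket (a point): Centre of the socket's mouth, in the top face of the grey socket block, 34 mm above the board's underside. Block: 56 mm (board's x) by 46 mm (y), 20 mm high. Its rectangular hole: 37 mm along x by 27 mm along y, 20 mm deep, mouth chamfered 3 mm. Axes as the board's
- board_pad (a point): Centre of the marked pad on the board's top face (15 mm above the underside): a red disc 16 mm in diameter in a white ring 26 mm in diameter
- relay: Blue relay, 64 mm high, 80 g, upright on its plug. Origin: centre of its underside; z up. Black plug: 34 (x) by 24 mm (y), 19 mm high, the lowest 6 mm only 28 by 18 mm. Blue body from 19 to 64 mm: 38 (x) by 28 mm (y). It fits with its x along the board's x, either way round; fully home, the blue body rests on the grey block, origin 19 mm below the socket's mouth
- stand: Fixed probe stand. Origin: on the bench below the probe's tip. Column 24 mm thick, 208 mm high at x = +160 mm; base plate 18 mm high, x = +100 to +230 mm, 120 mm wide. A level arm 16 mm thick (z 172 to 188) runs from the column to above the origin, where a probe hangs: holder 20 mm in diameter (z 105 to 195), brass sleeve 12 mm (z 60 to 105), steel tip (z 30 to 60)
- probe_tip (a point): The fixed probe's lower tip, pointing down, 30 mm above the bench (15 mm above the pad when that lies under it)
- spool: Bystander: bright solder spool, 60 mm in diameter, 65 mm high, standing on the bench. Origin: centre of its underside
- flux: Bystander: flux jar with a yellow cap, 56 mm in diameter, 60 mm high. Origin: centre of its underside
- cutters: Bystander: side cutters with light blue handles lying on the bench, about 125 mm long (its x, handles to -x) by 62 mm, 15 mm high. Origin: at the bench, near the pivot
There are look-alikes about, which are no part of the job. Several things have the shape of the board; the one meant has the colours described above. Several things look just like the relay: the one meant starts nearest to the robot's base.

How it is judged:
On the way, in this order (a step that is already met when the one before it is completed fails the run):
1. the relay is plugged fully home in the socket (z of relay in the frame of board_socket below -0.016 m and horizontal distance between relay and board_socket below 0.005 m and angle between relay's own z axis and vertical below 0.1 rad), for 0.2 s.
2. with the relay in, the marked pad is under the probe's tip (all of step 1 and horizontal distance between board_pad and probe_tip below 0.008 m), for 0.2 s.
At the end, for the whole second after the job is handed in: The relay is plugged in (foot at least 16 mm below the socket's mouth, within 5 mm of its centre, upright within 6 degrees); the board lies flat on the bench with its red pad's centre within 8 mm horizontally of the probe's tip (tip over the red disc); all at rest (all of step 2 and height (world z) of board below 0.004 m and angle between board's own z axis and vertical below 0.04 rad and linear speed of each of board, relay below 0.01 m/s); the robot touches nothing.
It fails at once if the board is lifted off the bench by more than 15 mm or tipped by more than 8 degrees (height (world z) of board above 0.015 m or angle between board's own z axis and vertical above 0.14 rad).
It fails at once if the probe stand is bumped (over 5 N) by the robot, the board or anything else (contact force between stand and anything else above 5 N).
It fails at once if the spool is shifted by more than 20 mm (distance of spool from where it was at the start of the episode above 0.02 m).
It fails at once if the flux is shifted by more than 20 mm (distance of flux from where it was at the start of the episode above 0.02 m).
It fails at once if the cutters is shifted by more than 20 mm (distance of cutters from where it was at the start of the episode above 0.02 m).
It also fails if it takes over 54 s, if anything falls off the work surface, if the arm or the gripper's body presses on something with over 40 N, if the wrist force passes 120 N, or if a joint passes its speed limit or range.

### The arm

A 6-joint arm with a two-finger parallel gripper is mounted at the origin on the work surface. World frame = base frame: x ahead of the robot, y to its left, z up, the work surface at z = 0. Lengths are in m, angles in rad, forces in N, time in s.
With the tool pointing down it reaches from about 0.3 to 0.875 m from the base axis. Payload 6.4 kg.
Tool frame: the origin (TCP) lies midway between the tips of the shut fingers; the grasp point (between the pads) lies 19 mm behind it; z points along the fingers, y is the line along which they close (so a half turn about z gives the same grasp; the last joint's range is limited). The gripper opens to 85 mm and grips with 20 to 120 N. Pads are 22 mm wide; open, the fingers measure 114 mm over their backs; the gripper's body (76 mm by 85 mm) begins 54 mm behind the grasp point. The pads swing forward as they close: fully open they stand 13 mm farther back than shut.
Start: joints at [-1.453, 0.181, 1.607, -0, 1.354, -0.206], TCP at [0.183, -0.545, 0.231] pointing down, gripper open.
Joint ranges: [-2.99, 2.99], [-0.89, 2.07], [0.3, 2.58], [-1.14, 4.28], [0, 2.63], [-3.12, 3.12]. Speed limits (rad/s): [2.57, 2.57, 3.01, 3.14, 3.14, 3.14].

### API

Orientations are given as a unit quaternion [w, x, y, z].
In Python, from bench import ctrl, vision, workorder gives the robot as it stands. The module is installed in compiled form; this text tells all that it offers.
- The arm moves only by the tool servo_tool, never from a script. Its argument "steps" is a list of rows, each an object of numbers: "dx", "dy", "dz": the shift along the world's x, y, z as a fraction of full scale; "wx", "wy", "wz": the turn, a rotation vector about the world's x, y, z as a fraction of full scale. A call has exactly 5 rows; each row is the pose to reach, as a shift and turn from the pose commanded when the call began, turning the shorter way round; what a row does not reach only later rows make up. Full scale, the value 1, is 100 mm for a shift and pi rad for a turn. A row lasts 1/12 s, in which the tool goes at most 41.7 mm and 7.16 degrees, less where a joint would pass 70% of its speed; a pose out of reach is approached as far as the arm can. A call with a number of a shift or a turn outside -1 to 1 is refused whole. A call with a gripper value outside its range is refused whole. "jaw" is the opening, from 0 (shut) to 1 (fully open), set as the call begins (left out, the last holds). The fingers move at their own pace and stop on an object; the grip force is fixed at half the most. Time passes only in rows, so rows that repeat a pose let the fingers close, or fill a call up. It gives the time, the measured TCP pose, the force, the opening and the grip force at its end, in the units of the state.
- ctrl.get_obs(): the state, without advancing time (a new reading comes with each control period).
- vision.camera(name): name is "scene" or "top" or "wrist"; returns a dict with "frame" (420x560x3 uint8, red, green, blue), "vfov" (degrees; the focal length in pixels is half the picture's height over the tangent of half this angle, whatever the lens; pixels are square), "cx", "cy" (the principal point, pixels), "camera_from_world" (4x4, takes a point from world to camera coordinates). Camera axes: x right, y up, looking along -z (the intrinsics and any distortion apply to the point x, -y, -z); pixel columns grow to the right and rows downward; lengths in m; the calibration is good to about 2 mm. A picture is of the moment at which its call begins. There is no depth.
- workorder.hand_in(): hands the job in; it is judged then, once.
The state is a dict: "time_s": time; "q": joint angles; "dq": joint speeds; "joint_efforts": joint torques, N m; "eef_pos": TCP position; "eef_rot": TCP orientation; "wrist_force": force on the tool from outside, world axes, zero at the start; "torque": the same for the moment, N m; "opening": opening from 0.0 (shut) to 1.0 (fully open); "grasp_force": force on a finger pad.
Only numpy, scipy, OpenCV 4.12 (cv2) and the standard library are available. Lean on these libraries where they do the work, as an engineer would, in place of code of your own. Each camera call takes 0.05 s, during which the arm holds its last target. There are 200 camera calls.

## Working session

There is one attempt and no reset: what is moved stays moved. The work goes in short steps, Python scripts to look and compute and a tool call to move; the robot and the scene stay as the last step left them, time stands still between calls to the robot, and variables do not carry over. Pictures are saved under pics/ and viewed, at most 10 in all, crops included, and the job is handed in when it is done.

Besides the shell and the picture viewer there is one more tool, called after "Request:" as a command line: name --argument value ..., lists and objects as JSON in quotes. servo_tool: Moves the arm, as the interface text tells. Its arguments: {"type":"object","properties":{"steps":{"type":"array","items":{"type":"object","properties":{"dx":{"type":"number"},"dy":{"type":"number"},"dz":{"type":"number"},"wx":{"type":"number"},"wy":{"type":"number"},"wz":{"type":"number"}}}},"jaw":{"type":"number"}},"required":["steps"]}

```bash
mkdir -p pics; cat > h.py <<'E'
import numpy as np, cv2, pickle
from bench import ctrl, vision, workorder
def shot(name,fn):
    c=vision.camera(name); cv2.imwrite(f'pics/{fn}.png',c['frame'][:,:,::-1]); pickle.dump(c,open(f'pics/{fn}.pkl','wb')); return c
def load(fn): return pickle.load(open(f'pics/{fn}.pkl','rb'))
def ray(c,u,v):
    f=c['frame'].shape[0]/2/np.tan(np.radians(c['vfov'])/2)
    d=np.array([(u-c['cx'])/f,-(v-c['cy'])/f,-1.]); M=np.array(c['camera_from_world']); R=M[:3,:3]
    return -R.T@M[:3,3], R.T@d/np.linalg.norm(d)
def plane(c,u,v,z):
    o,d=ray(c,u,v); return o+d*(z-o[2])/d[2]
def proj(c,p):
    f=c['frame'].shape[0]/2/np.tan(np.radians(c['vfov'])/2)
    q=np.array(c['camera_from_world'])@np.r_[p,1]; return c['cx']+f*q[0]/-q[2], c['cy']-f*q[1]/-q[2]
def tri(rays):
    A=0;b=0
    for o,d in rays:
        P=np.eye(3)-np.outer(d,d);A=A+P;b=b+P@o
    p=np.linalg.solve(A,b); return p,[np.linalg.norm((np.eye(3)-np.outer(d,d))@(p-o)) for o,d in rays]
E
python3 - <<'E'
from h import *
for n in ['scene','top','wrist']:
    c=shot(n,n+'0'); print(n,{k:v for k,v in c.items() if k not in('frame','camera_from_world')},ray(c,c['cx'],c['cy']))
print(ctrl.get_obs())
E
```

```text
scene {'vfov': 48.63584601136688, 'cx': 272.6755998026329, 'cy': 210.60230142701636} (array([ 1.19997157, -1.05775178,  0.88095592]), array([-0.46294963,  0.69375663, -0.55170588]))
top {'vfov': 47.809261134038884, 'cx': 286.8695272896361, 'cy': 206.68464863866177} (array([ 0.24187627, -0.00403478,  1.56804515]), array([ 0.1701239 ,  0.01140289, -0.9853567 ]))
wrist {'vfov': 65.82182275839621, 'cx': 271.39025364454426, 'cy': 211.1852665211269} (array([ 0.26164255, -0.51814479,  0.3726383 ]), array([-0.30734726, -0.09992082, -0.94633688]))
{'time_s': 0.15, 'q': array([-1.45331301e+00,  1.81387712e-01,  1.60772046e+00, -1.15644782e-06,
        1.35377113e+00, -2.06282638e-01]), 'dq': array([ 0.00035053, -0.00123741, -0.00349409,  0.0016957 ,  0.00032134,
       -0.00031103]), 'joint_efforts': array([ 5.69584536e-04, -4.45263398e+01, -3.51694536e+01, -3.72360482e-04,
        5.87039031e-03,  1.57174037e-05]), 'eef_pos': array([ 0.1829094 , -0.54472447,  0.23060932]), 'eef_rot': array([-6.42713207e-04,  9.86925316e-01,  1.61176940e-01,  2.79898773e-05]), 'wrist_force': array([0.19220376, 0.51697911, 0.31176727]), 'torque': array([ 0.02773942, -0.05876159, -0.02862079]), 'grasp_force': 0.0, 'opening': 0.9945955377101254}
```

View pics/top0.png

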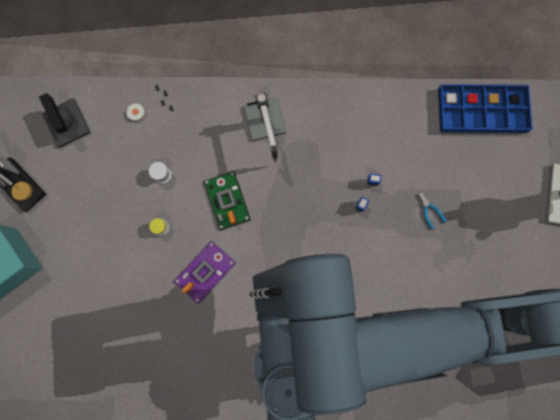

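View pics/scene0.png

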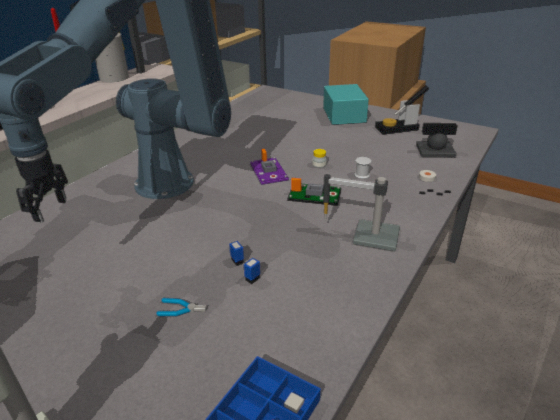

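Top view: green board at (227,200) with fin (231,217), socket (226,199) and pad (221,181). The purple board at (205,272) is a decoy. Blue relays are at (375,179) and (362,204), the probe stand at (264,120), with the probe holder above about (275,155). Flux is at (159,227), spool at (160,172), cutters at (431,210). Scene view: relays at (237,252) and (252,270), green board at (315,193).

```bash
python3 - <<'E'
from h import *
t=load('top0'); s=load('scene0')
def blobs(c,lo,hi,amin=15):
    hsv=cv2.cvtColor(c['frame'],cv2.COLOR_RGB2HSV); m=cv2.inRange(hsv,lo,hi)
    n,l,st,ce=cv2.connectedComponentsWithStats(m); return [(st[i].tolist(),ce[i].round(1).tolist()) for i in range(1,n) if st[i][4]>=amin]
for nm,c in (('top',t),('scene',s)):
    for k,(lo,hi) in dict(blue=((112,120,60),(128,255,255)),green=((50,120,30),(75,255,255)),orange=((5,170,150),(16,255,255)),white=((0,0,185),(180,60,255)),brass=((18,100,80),(30,255,255))).items():
        print(nm,k,blobs(c,lo,hi))
for n,u,v,z in [('relA',362,204,.064),('relB',375,179,.064),('fin',231,217,.062),('sock',226,199,.034),('pad',221,181,.015),('armtip',275,155,.19),('standbase',264,120,.018),('flux',159,227,.06),('spool',160,172,.065),('cut',431,210,.01)]:
    p=plane(t,u,v,z); print(n,p.round(3),'r',np.hypot(*p[:2]).round(3))
p=plane(t,362,204,.064);print(proj(s,p),proj(s,plane(t,375,179,.064)))
big=np.hstack([cv2.resize(t['frame'][160:225,335:405],None,fx=5,fy=5,interpolation=2),cv2.resize(s['frame'][230:295,210:280],None,fx=5,fy=5,interpolation=2)])
cv2.imwrite('pics/crop1.png',big[:,:,::-1])
E
```

```text
top blue []
top green [([206, 174, 42, 54, 749], [227.3, 199.9]), ([223, 195, 7, 9, 43], [225.8, 198.9])]
top orange [([228, 212, 7, 10, 39], [231.1, 216.5]), ([183, 283, 9, 9, 37], [187.0, 287.1])]
top white [([265, 114, 9, 30, 45], [269.1, 129.8]), ([151, 163, 14, 15, 155], [157.9, 170.4])]
top brass [([489, 94, 9, 9, 68], [493.3, 98.2]), ([11, 181, 21, 20, 315], [20.9, 190.6]), ([149, 218, 17, 16, 206], [156.7, 225.6])]
scene blue []
scene green [([290, 186, 33, 16, 192], [303.9, 195.4]), ([329, 187, 11, 16, 85], [333.9, 194.8])]
scene orange [([262, 149, 4, 12, 33], [263.9, 153.9]), ([291, 178, 10, 13, 106], [295.6, 183.8])]
scene white []
scene brass [([218, 28, 42, 21, 308], [237.0, 37.4]), ([162, 60, 9, 5, 26], [167.0, 61.8]), ([229, 84, 30, 17, 90], [244.0, 91.5]), ([383, 118, 14, 9, 96], [389.3, 121.8]), ([313, 149, 13, 9, 101], [319.2, 152.8]), ([324, 203, 4, 11, 39], [325.4, 207.6])]
relA [ 0.513 -0.228  0.064] r 0.561
relB [ 0.596 -0.272  0.064] r 0.655
fin [0.466 0.193 0.062] r 0.505
sock [0.53  0.215 0.034] r 0.572
pad [0.595 0.236 0.015] r 0.641
armtip [0.637 0.05  0.19 ] r 0.639
standbase [0.81  0.096 0.018] r 0.816
flux [0.432 0.424 0.06 ] r 0.605
spool [0.612 0.43  0.065] r 0.748
cut [ 0.505 -0.465  0.01 ] r 0.686
(np.float64(235.15283064139913), np.float64(242.96724427577976)) (np.float64(249.97588050351007), np.float64(260.723547158081))
```

View pics/crop1.png

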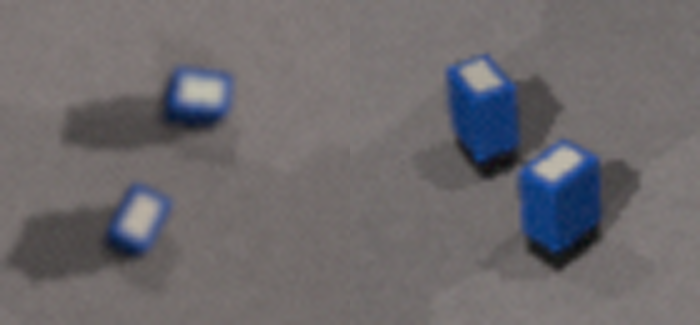

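The nearer relay is the one at top-view (362,204), r=0.56. Its look-alike at (375,179) is at r=0.655, so I choose the former; the crop shows both upright, with the wanted one turned by about -30°. The purple board is rejected by colour. Next I go over it with the wrist camera.

Request:
servo_tool --steps '[{"dx": 0.14,"dy": 0.17},{"dx": 0.29,"dy": 0.34},{"dx": 0.43,"dy": 0.51},{"dx": 0.58,"dy": 0.68},{"dx": 0.72,"dy": 0.85}]' --jaw 1

```text
$.steps[0]: bad value
```

Request:
servo_tool --steps '[{"dx": 0.14,"dy": 0.17,"wz": -0.03},{"dx": 0.29,"dy": 0.34,"wz": -0.05},{"dx": 0.43,"dy": 0.51,"wz": -0.08},{"dx": 0.58,"dy": 0.68,"wz": -0.11},{"dx": 0.72,"dy": 0.85,"wz": -0.13}]'

```text
$.steps[0]: bad value
```

Request:
servo_tool --steps '[{"dx": 0.14,"dy": 0.17,"wz": -0.03},{"dx": 0.29,"dy": 0.34,"wz": -0.05},{"dx": 0.43,"dy": 0.51,"wz": -0.08},{"dx": 0.58,"dy": 0.68,"wz": -0.11},{"dx": 0.72,"dy": 0.85,"wz": -0.13}]'

```text
$.steps[0]: bad value
```

Request:
servo_tool --steps '[{"dx": 0.14,"dy": 0.17},{"dx": 0.29,"dy": 0.34},{"dx": 0.5,"dy": 0.6},{"dx": 0.72,"dy": 0.85},{"dx": 0.72,"dy": 0.85}]'

```text
$.steps[0]: bad value
```

```bash
python3 - <<'E'
from h import *
c=shot('wrist','w1'); o=ctrl.get_obs(); print(o['time_s'],o['eef_pos'],o['eef_rot'],o['q'])
print(proj(c,[.513,-.228,.064]),proj(c,[.596,-.272,.064]))
E
```

```text
0.2 [ 0.18292571 -0.54478573  0.23072238] [-5.49169614e-04  9.86921329e-01  1.61201698e-01  2.35050835e-05] [-1.45329659e+00  1.81299964e-01  1.60758870e+00 -1.83880809e-06
  1.35380333e+00 -2.06316228e-01]
(np.float64(-66.86680127445032), np.float64(-509.88751522530265)) (np.float64(24.08886246240351), np.float64(-722.50664803214))
```

View pics/w1.png

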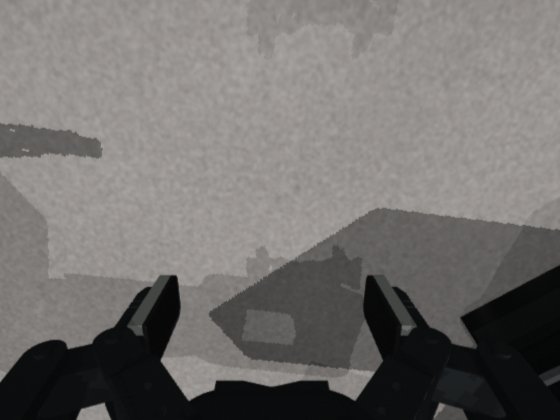

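All calls were refused because every key has to be given. The picture shows only bare bench, with the fingertips at (160,280) and (380,280).

Request:
servo_tool --steps '[{"dx": 0.14,"dy": 0.17,"dz": 0,"wx": 0,"wy": 0,"wz": 0},{"dx": 0.29,"dy": 0.34,"dz": 0,"wx": 0,"wy": 0,"wz": 0},{"dx": 0.43,"dy": 0.51,"dz": 0,"wx": 0,"wy": 0,"wz": 0},{"dx": 0.58,"dy": 0.68,"dz": 0,"wx": 0,"wy": 0,"wz": 0},{"dx": 0.72,"dy": 0.85,"dz": 0,"wx": 0,"wy": 0,"wz": 0}]' --jaw 1

```text
time_s: 0.62
eef_pos: [0.2555, -0.4592, 0.2311]
eef_rot: [-0.0, 0.987, 0.161, 0.0]
wrist_force: [1.1, -0.4, 0.2]
opening: 1.003
grasp_force: 0.0
```

Request:
servo_tool --steps '[{"dx": 0.14,"dy": 0.17,"dz": 0,"wx": 0,"wy": 0,"wz": -0.03},{"dx": 0.29,"dy": 0.34,"dz": 0,"wx": 0,"wy": 0,"wz": -0.05},{"dx": 0.43,"dy": 0.51,"dz": 0,"wx": 0,"wy": 0,"wz": -0.08},{"dx": 0.58,"dy": 0.68,"dz": 0,"wx": 0,"wy": 0,"wz": -0.11},{"dx": 0.72,"dy": 0.85,"dz": 0,"wx": 0,"wy": 0,"wz": -0.13}]'

```text
time_s: 1.03
eef_pos: [0.3276, -0.3741, 0.2312]
eef_rot: [-0.0, 0.999, -0.045, 0.0]
wrist_force: [0.4, -0.0, 0.5]
opening: 1.0
grasp_force: 0.0
```

Request:
servo_tool --steps '[{"dx": 0.14,"dy": 0.17,"dz": 0,"wx": 0,"wy": 0,"wz": -0.03},{"dx": 0.29,"dy": 0.34,"dz": 0,"wx": 0,"wy": 0,"wz": -0.05},{"dx": 0.43,"dy": 0.51,"dz": 0,"wx": 0,"wy": 0,"wz": -0.08},{"dx": 0.58,"dy": 0.68,"dz": 0,"wx": 0,"wy": 0,"wz": -0.11},{"dx": 0.72,"dy": 0.85,"dz": 0,"wx": 0,"wy": 0,"wz": -0.13}]'

```text
time_s: 1.45
eef_pos: [0.3996, -0.2891, 0.2312]
eef_rot: [-0.0, 0.969, -0.246, 0.0]
wrist_force: [0.7, 0.6, -0.1]
opening: 1.0
grasp_force: 0.0
```

Request:
servo_tool --steps '[{"dx": 0.14,"dy": 0.17,"dz": 0,"wx": 0,"wy": 0,"wz": 0},{"dx": 0.29,"dy": 0.34,"dz": 0,"wx": 0,"wy": 0,"wz": 0},{"dx": 0.5,"dy": 0.6,"dz": 0,"wx": 0,"wy": 0,"wz": 0},{"dx": 0.72,"dy": 0.85,"dz": 0,"wx": 0,"wy": 0,"wz": 0},{"dx": 0.72,"dy": 0.85,"dz": 0,"wx": 0,"wy": 0,"wz": 0}]'

```text
time_s: 1.87
eef_pos: [0.4734, -0.2011, 0.2312]
eef_rot: [-0.001, 0.97, -0.242, 0.0]
wrist_force: [-0.3, 0.4, -0.9]
opening: 1.004
grasp_force: 0.0
```

```bash
python3 - <<'E'
from h import *
c=shot('wrist','w2'); o=ctrl.get_obs(); print(o['time_s'],o['eef_pos'],o['eef_rot'],o['q'])
print(proj(c,[.513,-.228,.064]),proj(c,[.596,-.272,.064]))
E
```

```text
1.9167 [ 0.47210454 -0.20292775  0.23110555] [-2.57632997e-04  9.70303351e-01 -2.41891164e-01 -7.56906748e-05] [-6.37524227e-01  4.35280751e-02  1.75859069e+00  4.29343168e-04
  1.33981116e+00  1.42180260e+00]
(np.float64(277.68999690986857), np.float64(139.7937175527408)) (np.float64(278.34147149124954), np.float64(26.48731954996711))
```

View pics/w2.png

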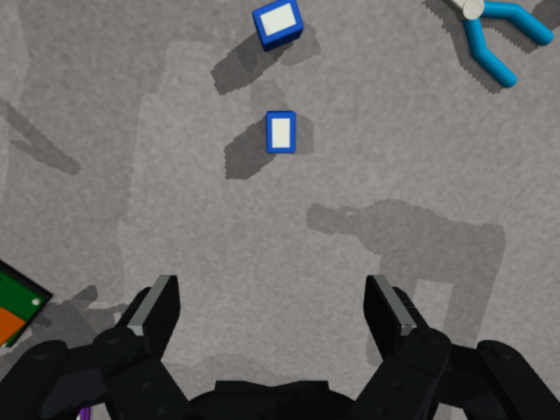

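Wrist view: wanted relay at (281,132), nearly aligned with the tool; its twin is at (278,22), cutters at upper right.

```bash
cat >> h.py <<'E'
def label(c,u,v,r,lo=(0,0,140),hi=(180,70,255)):
    "min-area rect of the largest mask blob near (u,v)"
    u,v=int(u),int(v); y0,x0=max(v-r,0),max(u-r,0)
    S=6; im=cv2.resize(c['frame'][y0:v+r,x0:u+r],None,fx=S,fy=S,interpolation=cv2.INTER_CUBIC)
    m=cv2.inRange(cv2.cvtColor(im,cv2.COLOR_RGB2HSV),np.array(lo),np.array(hi))
    cs=cv2.findContours(m,cv2.RETR_EXTERNAL,cv2.CHAIN_APPROX_NONE)[0]; k=max(cs,key=cv2.contourArea)
    f=lambda p:(np.array(p)+.5)/S-.5+[x0,y0]
    R=cv2.minAreaRect(k); M=cv2.moments(k)
    return f([M['m10']/M['m00'],M['m01']/M['m00']]),f(cv2.boxPoints(R)),np.array(R[1])/S
E
python3 - <<'E'
from h import *
w=load('w2');t=load('top0');s=load('scene0')
o=ctrl.get_obs()['eef_rot']; print('yaw tool',np.degrees(2*np.arctan2(o[2],o[1])))
print(w['frame'][132,281],w['frame'][112,281],t['frame'][204,362],s['frame'][243,235])
res=[]
for nm,c,u,v,r in(('w',w,281,132,22),('t',t,362,204,8),('s',s,236,245,7)):
    V=int(c['frame'][v,u].max())*0.75
    ce,b,sz=label(c,u,v,r,(0,0,int(V)),(180,75,255)); res.append(ray(c,*ce)); print(nm,ce,sz)
    P=np.array([plane(c,*q,.064) for q in b]); print(P[:,:2].round(4).tolist(), 'ang',[np.degrees(np.arctan2(*(P[i+1]-P[i])[1::-1])).round(1) for i in (0,1)],[np.linalg.norm(P[i+1]-P[i]).round(4) for i in (0,1)],plane(c,*ce,.064))
print(tri(res),tri(res[:2]),tri([res[0],res[2]]))
E
```

```text
yaw tool -27.996371694897874
[221 226 210] [ 14  62 150] [183 175 162] [166 163 156]
w [280.46504074 132.46463238] [28.99999491 17.33333079]
[[0.5329, -0.2323], [0.5255, -0.2463], [0.502, -0.2344], [0.5096, -0.2199]] ang [np.float64(-117.9), np.float64(153.1)] [np.float64(0.0159), np.float64(0.0264)] [ 0.51773287 -0.23338745  0.064     ]
t [362.76185553 202.76220782] [6.41006088 9.24241384]
[[0.5081, -0.215], [0.5354, -0.2287], [0.5261, -0.247], [0.499, -0.2333]] ang [np.float64(-26.7), np.float64(-116.7)] [np.float64(0.0305), np.float64(0.0205)] [ 0.51687376 -0.23094821  0.064     ]
s [235.52154172 244.62780509] [8.02783585 5.5974528 ]
[[0.5025, -0.236], [0.5035, -0.2161], [0.5337, -0.2328], [0.5324, -0.2522]] ang [np.float64(87.1), np.float64(-29.0)] [np.float64(0.02), np.float64(0.0345)] [ 0.5184085  -0.23420513  0.064     ]
(array([ 0.51724218, -0.2323387 ,  0.06200482]), [np.float64(0.0010473258478294434), np.float64(0.0010775902891175823), np.float64(0.000390991215128523)]) (array([ 0.51758563, -0.2325673 ,  0.05779214]), [np.float64(0.0008026721416914124), np.float64(0.0008026721416914443)]) (array([ 0.51767248, -0.23335343,  0.06314224]), [np.float64(2.4084242566392992e-05), np.float64(2.4084242566366697e-05)])
```

Request:
servo_tool --steps '[{"dx": 0.12,"dy": -0.07,"dz": -0.2,"wx": 0,"wy": 0,"wz": 0},{"dx": 0.23,"dy": -0.14,"dz": -0.4,"wx": 0,"wy": 0,"wz": 0},{"dx": 0.35,"dy": -0.22,"dz": -0.7,"wx": 0,"wy": 0,"wz": 0},{"dx": 0.46,"dy": -0.29,"dz": -1.0,"wx": 0,"wy": 0,"wz": 0},{"dx": 0.46,"dy": -0.29,"dz": -1.0,"wx": 0,"wy": 0,"wz": 0}]'

```text
time_s: 2.33
eef_pos: [0.514, -0.2338, 0.1244]
eef_rot: [-0.002, 0.97, -0.245, -0.005]
wrist_force: [-2.3, 1.1, -1.1]
opening: 0.998
grasp_force: 0.0
```

```bash
python3 - <<'E'
from h import *
c=shot('wrist','w3'); o=ctrl.get_obs(); print(o['time_s'],o['eef_pos'],o['eef_rot'],o['q'])
u,v=proj(c,[.5176,-.233,.064]);print(u,v)
V=int(c['frame'][int(v),int(u)].max()); print(c['frame'][int(v),int(u)])
ce,b,sz=label(c,u,v,45,(0,0,int(V*.75)),(180,75,255)); print(ce,sz)
P=np.array([plane(c,*q,.064) for q in b]); print([np.degrees(np.arctan2(*(P[i+1]-P[i])[1::-1])).round(1) for i in (0,1)],plane(c,*ce,.064))
w=load('w2'); print(tri([ray(c,*ce),ray(w,280.465,132.465)]))
E
```

```text
2.3833 [ 0.51431635 -0.23376757  0.12730798] [-0.00139677  0.96962271 -0.24456974 -0.00393715] [-6.36429039e-01  2.79035587e-01  1.71312340e+00 -4.41677938e-04
  1.15777908e+00  1.42870252e+00]
268.1374796500468 225.264352155148
[227 229 215]
[267.94132425 225.031752  ] [36.65547689 24.41016642]
[np.float64(-117.2), np.float64(153.2)] [ 0.5178097  -0.23296425  0.064     ]
(array([ 0.51790021, -0.23324173,  0.06458776]), [np.float64(0.00019490532280375786), np.float64(0.0001949053228038384)])
```

Request:
servo_tool --steps '[{"dx": 0.01,"dy": 0.01,"dz": -0.25,"wx": 0,"wy": 0,"wz": 0.006},{"dx": 0.01,"dy": 0.01,"dz": -0.5,"wx": 0,"wy": 0,"wz": 0.006},{"dx": 0.01,"dy": 0.01,"dz": -0.75,"wx": 0,"wy": 0,"wz": 0.006},{"dx": 0.01,"dy": 0.01,"dz": -0.92,"wx": 0,"wy": 0,"wz": 0.006},{"dx": 0.01,"dy": 0.01,"dz": -0.98,"wx": 0,"wy": 0,"wz": 0.006}]'

```text
time_s: 2.8
eef_pos: [0.5165, -0.2329, 0.0326]
eef_rot: [-0.0, 0.972, -0.235, -0.001]
wrist_force: [0.0, 0.9, -0.6]
opening: 0.998
grasp_force: 0.0
```

Request:
servo_tool --steps '[{"dx": 0,"dy": 0,"dz": 0,"wx": 0,"wy": 0,"wz": 0},{"dx": 0,"dy": 0,"dz": 0,"wx": 0,"wy": 0,"wz": 0},{"dx": 0,"dy": 0,"dz": 0,"wx": 0,"wy": 0,"wz": 0},{"dx": 0,"dy": 0,"dz": 0,"wx": 0,"wy": 0,"wz": 0},{"dx": 0,"dy": 0,"dz": 0,"wx": 0,"wy": 0,"wz": 0}]'

```text
time_s: 3.22
eef_pos: [0.5188, -0.2337, 0.0348]
eef_rot: [0.0, 0.972, -0.235, 0.001]
wrist_force: [0.2, -0.2, -0.9]
opening: 0.998
grasp_force: 0.0
```

Request:
servo_tool --steps '[{"dx": 0,"dy": 0,"dz": 0,"wx": 0,"wy": 0,"wz": 0},{"dx": 0,"dy": 0,"dz": 0,"wx": 0,"wy": 0,"wz": 0},{"dx": 0,"dy": 0,"dz": 0,"wx": 0,"wy": 0,"wz": 0},{"dx": 0,"dy": 0,"dz": 0,"wx": 0,"wy": 0,"wz": 0},{"dx": 0,"dy": 0,"dz": 0,"wx": 0,"wy": 0,"wz": 0}]' --jaw 0

```text
time_s: 3.63
eef_pos: [0.5181, -0.2332, 0.0334]
eef_rot: [0.0, 0.972, -0.235, 0.0]
wrist_force: [0.5, -0.2, 1.9]
opening: 0.316
grasp_force: 59.4
```

Request:
servo_tool --steps '[{"dx": 0,"dy": 0,"dz": 0,"wx": 0,"wy": 0,"wz": 0},{"dx": 0,"dy": 0,"dz": 0,"wx": 0,"wy": 0,"wz": 0},{"dx": 0,"dy": 0,"dz": 0,"wx": 0,"wy": 0,"wz": 0},{"dx": 0,"dy": 0,"dz": 0,"wx": 0,"wy": 0,"wz": 0},{"dx": 0,"dy": 0,"dz": 0,"wx": 0,"wy": 0,"wz": 0}]'

```text
time_s: 4.05
eef_pos: [0.5181, -0.2332, 0.0334]
eef_rot: [0.0, 0.972, -0.235, 0.0]
wrist_force: [0.6, 0.1, 2.0]
opening: 0.322
grasp_force: 59.3
```

Request:
servo_tool --steps '[{"dx": 0,"dy": 0,"dz": 0.15,"wx": 0,"wy": 0,"wz": 0},{"dx": 0,"dy": 0,"dz": 0.35,"wx": 0,"wy": 0,"wz": 0},{"dx": 0,"dy": 0,"dz": 0.6,"wx": 0,"wy": 0,"wz": 0},{"dx": 0,"dy": 0,"dz": 0.8,"wx": 0,"wy": 0,"wz": 0},{"dx": 0,"dy": 0,"dz": 1,"wx": 0,"wy": 0,"wz": 0}]'

```text
time_s: 4.47
eef_pos: [0.5176, -0.2329, 0.1339]
eef_rot: [-0.0, 0.972, -0.235, -0.0]
wrist_force: [-0.7, -0.1, -0.9]
opening: 0.318
grasp_force: 59.1
```

Request:
servo_tool --steps '[{"dx": -0.08,"dy": 0,"dz": 0.2,"wx": 0,"wy": 0,"wz": 0},{"dx": -0.16,"dy": 0,"dz": 0.4,"wx": 0,"wy": 0,"wz": 0},{"dx": -0.24,"dy": 0,"dz": 0.6,"wx": 0,"wy": 0,"wz": 0},{"dx": -0.32,"dy": 0,"dz": 0.8,"wx": 0,"wy": 0,"wz": 0},{"dx": -0.4,"dy": 0,"dz": 1,"wx": 0,"wy": 0,"wz": 0}]'

```text
time_s: 4.88
eef_pos: [0.4771, -0.2327, 0.2337]
eef_rot: [-0.0, 0.972, -0.235, -0.001]
wrist_force: [0.8, -0.1, -1.2]
opening: 0.317
grasp_force: 59.1
```

Request:
servo_tool --steps '[{"dx": -0.08,"dy": 0.2,"dz": 0.06,"wx": 0,"wy": 0,"wz": 0.02},{"dx": -0.16,"dy": 0.4,"dz": 0.12,"wx": 0,"wy": 0,"wz": 0.04},{"dx": -0.24,"dy": 0.6,"dz": 0.18,"wx": 0,"wy": 0,"wz": 0.06},{"dx": -0.32,"dy": 0.8,"dz": 0.24,"wx": 0,"wy": 0,"wz": 0.08},{"dx": -0.4,"dy": 1,"dz": 0.3,"wx": 0,"wy": 0,"wz": 0.1}]'

```text
time_s: 5.3
eef_pos: [0.437, -0.1321, 0.263]
eef_rot: [-0.0, 0.997, -0.079, -0.001]
wrist_force: [-0.5, 1.0, -0.3]
opening: 0.317
grasp_force: 59.1
```

Request:
servo_tool --steps '[{"dx": 0,"dy": 0.2,"dz": 0,"wx": 0,"wy": 0,"wz": 0.03},{"dx": 0,"dy": 0.4,"dz": 0,"wx": 0,"wy": 0,"wz": 0.06},{"dx": 0,"dy": 0.6,"dz": 0,"wx": 0,"wy": 0,"wz": 0.09},{"dx": 0,"dy": 0.8,"dz": 0,"wx": 0,"wy": 0,"wz": 0.12},{"dx": 0,"dy": 1,"dz": 0,"wx": 0,"wy": 0,"wz": 0.153}]'

```text
time_s: 5.72
eef_pos: [0.4374, -0.0321, 0.2629]
eef_rot: [-0.0, 0.987, 0.162, -0.0]
wrist_force: [0.1, -0.1, -0.7]
opening: 0.315
grasp_force: 59.1
```

Request:
servo_tool --steps '[{"dx": 0,"dy": 0.2,"dz": 0,"wx": 0,"wy": 0,"wz": 0},{"dx": 0,"dy": 0.4,"dz": 0,"wx": 0,"wy": 0,"wz": 0},{"dx": 0,"dy": 0.6,"dz": 0,"wx": 0,"wy": 0,"wz": 0},{"dx": 0,"dy": 0.8,"dz": 0,"wx": 0,"wy": 0,"wz": 0},{"dx": 0,"dy": 1,"dz": 0,"wx": 0,"wy": 0,"wz": 0}]'

```text
time_s: 6.13
eef_pos: [0.4374, 0.0679, 0.2628]
eef_rot: [-0.0, 0.987, 0.16, -0.0]
wrist_force: [0.1, 0.2, -1.7]
opening: 0.319
grasp_force: 59.1
```

Request:
servo_tool --steps '[{"dx": 0,"dy": 0.2,"dz": 0,"wx": 0,"wy": 0,"wz": 0},{"dx": 0,"dy": 0.4,"dz": 0,"wx": 0,"wy": 0,"wz": 0},{"dx": 0,"dy": 0.6,"dz": 0,"wx": 0,"wy": 0,"wz": 0},{"dx": 0,"dy": 0.8,"dz": 0,"wx": 0,"wy": 0,"wz": 0},{"dx": 0,"dy": 0.9,"dz": 0,"wx": 0,"wy": 0,"wz": 0}]'

```text
time_s: 6.55
eef_pos: [0.4373, 0.1586, 0.2628]
eef_rot: [-0.0, 0.987, 0.16, -0.0]
wrist_force: [-0.0, -0.5, -1.4]
opening: 0.321
grasp_force: 59.2
```

```bash
python3 - <<'E'
from h import *
c=shot('wrist','w4'); o=ctrl.get_obs(); print(o['time_s'],o['eef_pos'],o['eef_rot'],o['q'],o['opening'])
for p in([.53,.215,.034],[.595,.236,.015],[.466,.193,.062]):print(proj(c,p))
E
```

```text
6.6 [0.43730593 0.15922816 0.26288873] [-5.86215711e-04  9.87004571e-01  1.60690626e-01 -3.95153435e-04] [ 9.24970247e-02 -9.93305265e-02  1.83270624e+00  1.12998883e-03
  1.40908618e+00  1.34033019e+00] 0.31363129666223355
(np.float64(249.7244062459041), np.float64(77.42178195765516))
(np.float64(250.19883005161108), np.float64(8.11824054174565))
(np.float64(249.87917467923654), np.float64(145.58240712694038))
```

View pics/w4.png

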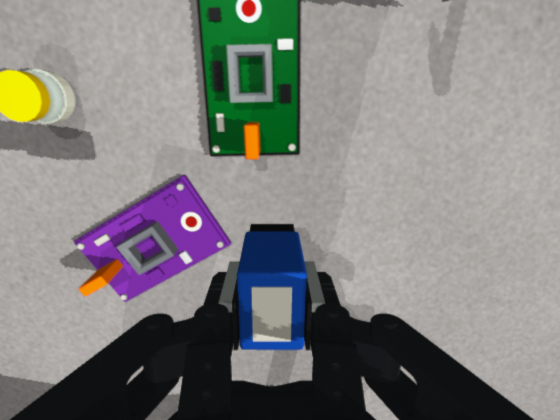

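Wrist view: pad (248,9), socket (250,73), fin (252,140) on the green board, relay held upright and straight between the pads at (272,290).

```bash
cat >> h.py <<'E'
def board(c,pu,su,fu,r=1.0):
    "pad, socket, fin pixels: red blob, grey blob closed, orange blob"
    R=lambda k:int(k*r)
    pad,_,psz=label(c,*pu,R(16),(0,130,70),(8,255,255)) if c['frame'][int(pu[1]),int(pu[0])][0]>90 else (None,None,None)
    soc,sb,ssz=label(c,*su,R(40),(0,0,95),(180,60,215))
    fin,fb,fsz=label(c,*fu,R(26),(7,170,110),(17,255,255))
    return pad,psz,soc,sb,ssz,fin,fb,fsz
E
python3 - <<'E'
from h import *
c=load('w4');t=load('top0');s=load('scene0')
print(c['frame'][73,232],c['frame'][73,250],c['frame'][140,252],c['frame'][9,248],c['frame'][130,252], c['frame'][155,252])
pad,psz,soc,sb,ssz,fin,fb,fsz=board(c,(248,9),(250,73),(252,140))
print('px',pad,psz,soc,ssz,fin,fsz,sb.round(1).tolist(),fb.round(1).tolist())
P=plane(c,*pad,.015);S=plane(c,*soc,.034);F=plane(c,*fin,.062)
print(P,S,F,'dist PS',np.linalg.norm((P-S)[:2]),'ang',np.degrees(np.arctan2(*(P-S)[1::-1])))
B=np.array([plane(c,*q,.034) for q in sb]);print('sock box',B[:,:2].round(4).tolist(),[(np.linalg.norm(B[i+1]-B[i]).round(4),np.degrees(np.arctan2(*(B[i+1]-B[i])[1::-1])).round(1)) for i in(0,1)])
# top view
for u,v,r,lo,hi,q,z in((221,181,7,(0,100,60),(10,255,255),pad,.015),(231,217,9,(5,150,110),(17,255,255),fin,.062),(226,199,13,(0,0,80),(180,75,255),soc,.034)):
    ce,b,sz=label(t,u,v,r,lo,hi); print('top',ce,sz,plane(t,*ce,z),tri([ray(t,*ce),ray(c,*q)]))
E
```

```text
[157 163 165] [10 80 29] [247 138   0] [206  25  17] [247 137   0] [247 135   0]
px [248.28226118   7.66630053] [16.16666667 13.33333333] [249.69276058  72.69148361] [57.61948649 44.97761027] [251.66230534 140.44471901] [36.70820618 15.40701167] [[226.0, 44.7], [271.0, 43.6], [272.4, 101.2], [227.5, 102.3]] [[243.2, 122.7], [258.6, 122.0], [260.2, 158.7], [244.8, 159.3]]
[0.59475772 0.23802348 0.015     ] [0.53440155 0.21640327 0.034     ] [0.47163269 0.1928107  0.062     ] dist PS 0.06411162756332446 ang 19.70804793851118
sock box [[0.552, 0.2473], [0.5677, 0.2038], [0.515, 0.1846], [0.4985, 0.2305]] [(np.float64(0.0462), np.float64(-70.2)), (np.float64(0.056), np.float64(-159.9))]
top [220.44534948 181.4917154 ] [2.74064032 2.68793583] [0.59367922 0.23828007 0.015     ] (array([ 0.59868713,  0.24119849, -0.0058816 ]), [np.float64(0.00043862413154469016), np.float64(0.00043862413154474583)])
top [231.23127526 216.87742995] [11.59501648  5.74480375] [0.46678749 0.19202264 0.062     ] (array([0.46936067, 0.19364091, 0.04594246]), [np.float64(0.000502356436601035), np.float64(0.0005023564366009499)])
top [226.42055826 197.17743498] [19.07907613 23.50626373] [0.53654259 0.21366447 0.034     ] (array([0.53469996, 0.21430527, 0.04046317]), [np.float64(0.0016667990375778918), np.float64(0.001666799037577994)])
```

Request:
servo_tool --steps '[{"dx": 0.1,"dy": 0.08,"dz": -0.15,"wx": 0,"wy": 0,"wz": 0.008},{"dx": 0.2,"dy": 0.16,"dz": -0.3,"wx": 0,"wy": 0,"wz": 0.008},{"dx": 0.35,"dy": 0.28,"dz": -0.5,"wx": 0,"wy": 0,"wz": 0.008},{"dx": 0.5,"dy": 0.4,"dz": -0.7,"wx": 0,"wy": 0,"wz": 0.008},{"dx": 0.5,"dy": 0.4,"dz": -0.7,"wx": 0,"wy": 0,"wz": 0.008}]'

```text
time_s: 7.02
eef_pos: [0.4873, 0.1967, 0.1885]
eef_rot: [-0.0, 0.985, 0.172, -0.003]
wrist_force: [-1.9, -0.4, -1.6]
opening: 0.315
grasp_force: 59.3
```

```bash
python3 - <<'E'
from h import *
import time
c=shot('wrist','w5'); shot('top','t5'); o=ctrl.get_obs(); print(o['time_s'],o['eef_pos'],o['eef_rot'])
S0=np.array([.5344,.2164,.034]); P0=np.array([.5957,.2387,.015])
print(proj(c,S0),proj(c,P0))
soc,sb,ssz=label(c,*proj(c,S0),55,(0,0,95),(180,60,215)); pad,_,psz=label(c,*proj(c,P0),22,(0,130,70),(8,255,255))
print(soc,ssz,sb.round(1).tolist(),pad,psz)
S=plane(c,*soc,.034);P=plane(c,*pad,.015);print(S,P,np.linalg.norm((P-S)[:2]),'ang',np.degrees(np.arctan2(*(P-S)[1::-1])))
B=np.array([plane(c,*q,.034) for q in sb]);print([(np.linalg.norm(B[i+1]-B[i]).round(4),np.degrees(np.arctan2(*(B[i+1]-B[i])[1::-1])).round(1)) for i in(0,1)])
w=load('w4'); print(tri([ray(c,*soc),ray(w,249.69,72.69)]))
E
```

```text
7.1167 [0.48727458 0.19613945 0.19190421] [ 2.15174338e-04  9.85065824e-01  1.72168549e-01 -1.80721473e-03]
(np.float64(269.7431935082566), np.float64(137.10390619163977)) (np.float64(269.6401807597321), np.float64(59.46439456528495))
[271.02216203 137.3910483 ] [64.16666667 52.66666667] [[244.8, 105.6], [297.4, 105.6], [297.4, 169.8], [244.8, 169.8]] [271.27519217  61.64474678] [17.32411575 17.44196701]
[0.53455234 0.21523764 0.034     ] [0.59453647 0.23674225 0.015     ] 0.06372239887165171 ang 19.723013674248254
[(np.float64(0.0457), np.float64(-70.1)), (np.float64(0.0565), np.float64(-158.6))]
(array([0.53456279, 0.2157457 , 0.0369882 ]), [np.float64(0.0005107941896565169), np.float64(0.0005107941896565647)])
```

View pics/w5.png

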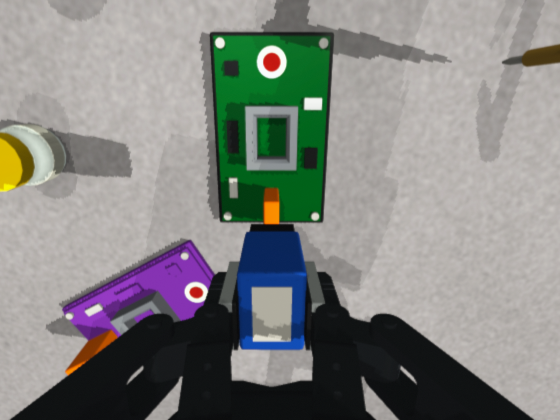

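Wrist view: socket at (271,137), pad (271,62), aligned with the relay in hand at column 272. The probe tip shows at (505,62).

Request:
servo_tool --steps '[{"dx": 0.15,"dy": 0.06,"dz": -0.2,"wx": 0,"wy": 0,"wz": 0},{"dx": 0.3,"dy": 0.12,"dz": -0.45,"wx": 0,"wy": 0,"wz": 0},{"dx": 0.47,"dy": 0.18,"dz": -0.7,"wx": 0,"wy": 0,"wz": 0},{"dx": 0.47,"dy": 0.18,"dz": -0.9,"wx": 0,"wy": 0,"wz": 0},{"dx": 0.47,"dy": 0.18,"dz": -1,"wx": 0,"wy": 0,"wz": 0}]'

```text
time_s: 7.53
eef_pos: [0.5344, 0.2139, 0.0919]
eef_rot: [0.0, 0.985, 0.172, -0.001]
wrist_force: [-0.5, 0.7, -0.9]
opening: 0.318
grasp_force: 59.2
```

Request:
servo_tool --steps '[{"dx": 0,"dy": 0,"dz": -0.03,"wx": 0,"wy": 0,"wz": 0},{"dx": 0,"dy": 0,"dz": -0.08,"wx": 0,"wy": 0,"wz": 0},{"dx": 0,"dy": 0,"dz": -0.12,"wx": 0,"wy": 0,"wz": 0},{"dx": 0,"dy": 0,"dz": -0.12,"wx": 0,"wy": 0,"wz": 0},{"dx": 0,"dy": 0,"dz": -0.12,"wx": 0,"wy": 0,"wz": 0}]'

```text
time_s: 7.95
eef_pos: [0.5354, 0.2149, 0.0823]
eef_rot: [0.0, 0.985, 0.172, 0.001]
wrist_force: [-0.4, -0.2, -0.9]
opening: 0.32
grasp_force: 59.2
```

```bash
python3 - <<'E'
from h import *
c=shot('wrist','w6'); o=ctrl.get_obs(); print(o['time_s'],o['eef_pos'],o['eef_rot'],o['wrist_force'])
P0=np.array([.5945,.2370,.015]); print(proj(c,P0))
pad,_,psz=label(c,*proj(c,P0),26,(0,130,70),(8,255,255)); print(pad,psz,plane(c,*pad,.015))
cv2.imwrite('pics/crop6.png',c['frame'][60:360,120:420,::-1])
E
```

```text
8.0 [0.53547346 0.21494166 0.08236416] [-4.93740126e-06  9.85089006e-01  1.72043514e-01  8.24687118e-04] [ 0.76143152  0.34021431 -1.19285089]
(np.float64(271.2236535764727), np.float64(133.94275007630057))
[271.95443858 133.33714676] [24.32374064 24.10447693] [0.59500788 0.2366933  0.015     ]
```

Request:
servo_tool --steps '[{"dx": -0.01,"dy": 0,"dz": -0.05,"wx": 0,"wy": 0,"wz": 0},{"dx": -0.01,"dy": 0,"dz": -0.1,"wx": 0,"wy": 0,"wz": 0},{"dx": -0.01,"dy": 0,"dz": -0.14,"wx": 0,"wy": 0,"wz": 0},{"dx": -0.01,"dy": 0,"dz": -0.18,"wx": 0,"wy": 0,"wz": 0},{"dx": -0.01,"dy": 0,"dz": -0.21,"wx": 0,"wy": 0,"wz": 0}]'

```text
time_s: 8.42
eef_pos: [0.5336, 0.2148, 0.0595]
eef_rot: [-0.0, 0.985, 0.172, -0.0]
wrist_force: [0.4, -0.0, -1.2]
opening: 0.32
grasp_force: 59.2
```

Request:
servo_tool --steps '[{"dx": 0,"dy": 0,"dz": -0.03,"wx": 0,"wy": 0,"wz": 0},{"dx": 0,"dy": 0,"dz": -0.06,"wx": 0,"wy": 0,"wz": 0},{"dx": 0,"dy": 0,"dz": -0.09,"wx": 0,"wy": 0,"wz": 0},{"dx": 0,"dy": 0,"dz": -0.12,"wx": 0,"wy": 0,"wz": 0},{"dx": 0,"dy": 0,"dz": -0.13,"wx": 0,"wy": 0,"wz": 0}]'

```text
time_s: 8.83
eef_pos: [0.5341, 0.2149, 0.0482]
eef_rot: [0.0, 0.985, 0.172, -0.0]
wrist_force: [-7.3, -2.0, 16.6]
opening: 0.32
grasp_force: 61.4
```

Request:
servo_tool --steps '[{"dx": 0,"dy": 0,"dz": 0,"wx": 0,"wy": 0,"wz": 0},{"dx": 0,"dy": 0,"dz": 0,"wx": 0,"wy": 0,"wz": 0},{"dx": 0,"dy": 0,"dz": 0,"wx": 0,"wy": 0,"wz": 0},{"dx": 0,"dy": 0,"dz": 0,"wx": 0,"wy": 0,"wz": 0},{"dx": 0,"dy": 0,"dz": 0,"wx": 0,"wy": 0,"wz": 0}]' --jaw 0.8

```text
time_s: 9.25
eef_pos: [0.5339, 0.2149, 0.0472]
eef_rot: [-0.0, 0.985, 0.172, -0.0]
wrist_force: [-0.1, -0.2, -0.7]
opening: 0.8
grasp_force: 0.0
```

Request:
servo_tool --steps '[{"dx": 0,"dy": 0,"dz": 0.2,"wx": 0,"wy": 0,"wz": 0},{"dx": 0,"dy": 0,"dz": 0.4,"wx": 0,"wy": 0,"wz": 0},{"dx": 0,"dy": 0,"dz": 0.6,"wx": 0,"wy": 0,"wz": 0},{"dx": 0,"dy": 0,"dz": 0.8,"wx": 0,"wy": 0,"wz": 0},{"dx": 0,"dy": 0,"dz": 1,"wx": 0,"wy": 0,"wz": 0}]'

```text
time_s: 9.67
eef_pos: [0.5338, 0.2148, 0.1481]
eef_rot: [-0.0, 0.985, 0.172, -0.0]
wrist_force: [0.5, -1.1, 0.1]
opening: 0.8
grasp_force: 0.0
```

Request:
servo_tool --steps '[{"dx": -0.15,"dy": -0.05,"dz": 0.1,"wx": 0,"wy": 0,"wz": 0},{"dx": -0.3,"dy": -0.1,"dz": 0.2,"wx": 0,"wy": 0,"wz": 0},{"dx": -0.5,"dy": -0.17,"dz": 0.3,"wx": 0,"wy": 0,"wz": 0},{"dx": -0.64,"dy": -0.22,"dz": 0.4,"wx": 0,"wy": 0,"wz": 0},{"dx": -0.64,"dy": -0.22,"dz": 0.4,"wx": 0,"wy": 0,"wz": 0}]'

```text
time_s: 10.08
eef_pos: [0.4689, 0.1927, 0.1889]
eef_rot: [0.0, 0.985, 0.172, 0.001]
wrist_force: [1.5, 0.5, 0.5]
opening: 0.799
grasp_force: 0.0
```

```bash
python3 - <<'E'
from h import *
c=shot('wrist','w7'); s=shot('scene','s7');t=shot('top','t7'); o=ctrl.get_obs(); print(o['time_s'],o['eef_pos'],o['eef_rot'])
w5=load('w5')
a=cv2.resize(c['frame'],None,fx=.8,fy=.8)
b=cv2.resize(s['frame'][165:235,285:355],None,fx=4.8,fy=4.8,interpolation=2)
d=cv2.resize(w5['frame'][20:100,480:560],(264,264),interpolation=2)
e=cv2.resize(t['frame'][130:210,210:300],(297,264),interpolation=2)
can=np.zeros((600,800,3),np.uint8);can[:336,:448]=a;can[:336,450:786]=b;can[336:,:264]=d;can[336:,270:567]=e
cv2.imwrite('pics/m7.png',can[:,:,::-1])
E
```

```text
10.2333 [0.47059009 0.19297246 0.18727661] [-3.00426904e-05  9.85107410e-01  1.71939318e-01  5.10056029e-04]
```

View pics/m7.png

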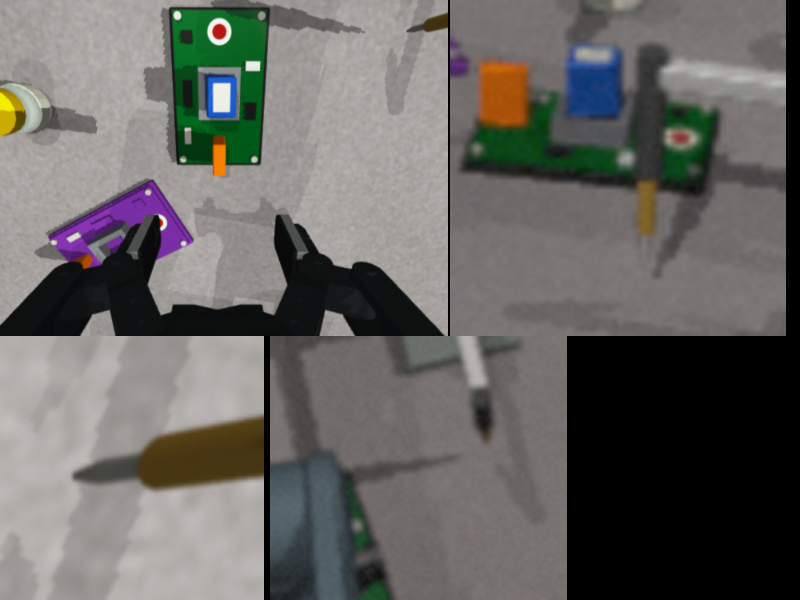

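Montage: the relay sits home on the grey block (w7 about (277,121)). The probe tip is at w5 (503,62), w7 (509,39), scene about (327,220). I take one view nearer the probe to triangulate the tip.

Request:
servo_tool --steps '[{"dx": 0,"dy": -0.2,"dz": 0,"wx": 0,"wy": 0,"wz": 0},{"dx": 0,"dy": -0.45,"dz": 0,"wx": 0,"wy": 0,"wz": 0},{"dx": 0,"dy": -0.75,"dz": 0,"wx": 0,"wy": 0,"wz": 0},{"dx": 0,"dy": -1,"dz": 0,"wx": 0,"wy": 0,"wz": 0},{"dx": 0,"dy": -1,"dz": 0,"wx": 0,"wy": 0,"wz": 0}]'

```text
time_s: 10.65
eef_pos: [0.4707, 0.0896, 0.1865]
eef_rot: [0.001, 0.985, 0.171, -0.001]
wrist_force: [0.1, -0.4, -0.2]
opening: 0.801
grasp_force: 0.0
```

```bash
python3 - <<'E'
from h import *
for (n,u,v) in(('w5',503,62.1),('w7',508.8,38.8),('s7',327,220)):
    print(n,plane(load(n),u,v,.03))
c=shot('wrist','w8');c=shot('wrist','w8'); p=[.637,.055,.03]; u,v=map(int,proj(c,p)); print(u,v,ctrl.get_obs()['eef_pos'])
x0=min(max(u-60,0),440);y0=max(v-60,0); print(x0,y0)
a=cv2.resize(c['frame'][y0:y0+120,x0:x0+120],(480,480),interpolation=2)
b=cv2.resize(load('s7')['frame'][190:240,300:350],(300,300),interpolation=2)
can=np.zeros((600,800,3),np.uint8);can[:480,:480]=a;can[:300,490:790]=b;cv2.imwrite('pics/m8.png',can[:,:,::-1])
E
```

```text
w5 [0.65916398 0.05246251 0.03      ]
w7 [0.65939942 0.05294393 0.03      ]
s7 [0.66538394 0.0552182  0.03      ]
383 19 [0.4704781  0.09227469 0.18664548]
323 0
```

View pics/m8.png

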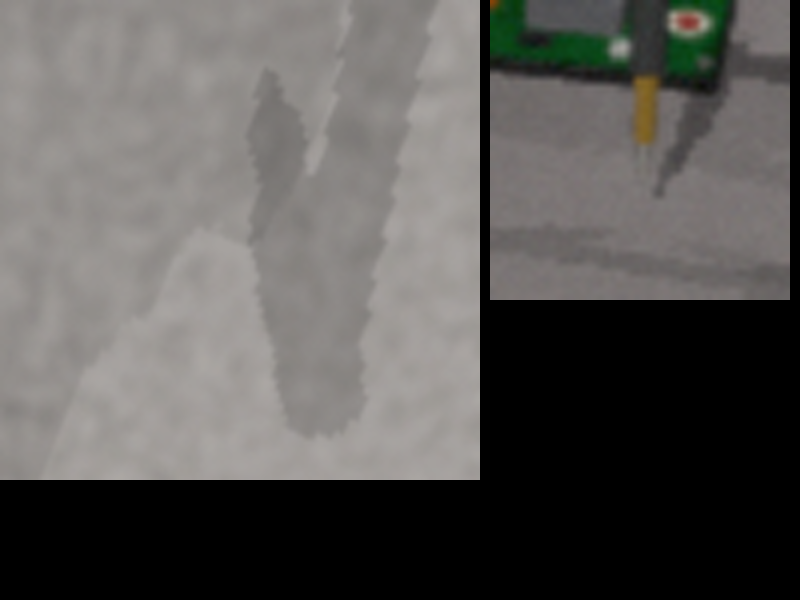

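The tip is beyond this frame; by w5 and w7 it is at about (0.659,0.053), with w8 showing only shadow. Step forward a little and measure it by mask.

Request:
servo_tool --steps '[{"dx": 0.1,"dy": 0,"dz": 0,"wx": 0,"wy": 0,"wz": 0},{"dx": 0.2,"dy": 0,"dz": 0,"wx": 0,"wy": 0,"wz": 0},{"dx": 0.3,"dy": 0,"dz": 0,"wx": 0,"wy": 0,"wz": 0},{"dx": 0.3,"dy": 0,"dz": 0,"wx": 0,"wy": 0,"wz": 0},{"dx": 0.3,"dy": 0,"dz": 0,"wx": 0,"wy": 0,"wz": 0}]'

```text
time_s: 11.17
eef_pos: [0.5006, 0.0934, 0.187]
eef_rot: [-0.0, 0.985, 0.172, -0.0]
wrist_force: [-1.1, 0.4, 0.7]
opening: 0.803
grasp_force: 0.0
```

```bash
python3 - <<'E'
from h import *
c=shot('wrist','w9');c=shot('wrist','w9'); print(ctrl.get_obs()['eef_pos'],proj(c,[.6592,.0526,.03]))
def tip(c,u,v,r=26):
    u,v=int(u),int(v);y0,x0=max(v-r,0),max(u-r,0);S=5
    im=cv2.resize(c['frame'][y0:v+r,x0:u+r],None,fx=S,fy=S,interpolation=2)
    g=cv2.cvtColor(im,cv2.COLOR_RGB2GRAY)
    out=[]
    for th in(95,105,115):
        n,l,st,ce=cv2.connectedComponentsWithStats((g<th).astype(np.uint8))
        i=1+np.argmax(st[1:,4]); out.append((th,[round((st[i][k])/S+([x0,y0,0,0][k]),1) for k in range(4)], 
          [ (np.argwhere(l==i)[f][::-1]/S+[x0,y0]).round(1).tolist() for f in (np.argmin(np.argwhere(l==i)[:,1]),np.argmax(np.argwhere(l==i)[:,0]))]))
    return out
for o in tip(load('w5'),503,62): print('w5',o)
for o in tip(load('w7'),509,39): print('w7',o)
u,v=proj(c,[.6592,.0526,.03])
for o in tip(c,u,v): print('w9',o)
x0=int(min(max(u-70,0),420));y0=int(max(v-70,0));print(x0,y0)
cv2.imwrite('pics/m9.png',cv2.resize(c['frame'][y0:y0+140,x0:x0+140],(560,560),interpolation=2)[:,:,::-1])
E
```

```text
[0.49975244 0.09327011 0.18695724] (np.float64(385.4800494648917), np.float64(32.145441738284234))
w5 (95, [np.float64(502.4), np.float64(50.6), np.float64(26.6), np.float64(15.6)], [[502.4, 62.4], [526.2, 66.0]])
w5 (105, [np.float64(502.4), np.float64(50.4), np.float64(26.6), np.float64(16.0)], [[502.4, 61.8], [526.4, 66.2]])
w5 (115, [np.float64(502.2), np.float64(50.2), np.float64(26.8), np.float64(16.4)], [[502.2, 62.0], [526.4, 66.4]])
w7 (95, [np.float64(508.4), np.float64(24.0), np.float64(26.6), np.float64(16.2)], [[508.4, 38.6], [511.8, 40.0]])
w7 (105, [np.float64(508.2), np.float64(23.8), np.float64(26.8), np.float64(16.6)], [[508.2, 38.8], [511.4, 40.2]])
w7 (115, [np.float64(508.2), np.float64(23.6), np.float64(26.8), np.float64(17.2)], [[508.2, 38.2], [512.6, 40.6]])
w9 (95, [np.float64(384.8), np.float64(6.0), np.float64(26.2), np.float64(27.8)], [[384.8, 32.0], [385.6, 33.6]])
w9 (105, [np.float64(384.6), np.float64(6.0), np.float64(26.4), np.float64(28.0)], [[384.6, 32.2], [385.6, 33.8]])
w9 (115, [np.float64(384.4), np.float64(6.0), np.float64(26.6), np.float64(28.4)], [[384.4, 32.4], [386.6, 34.2]])
315 0
```

View pics/m9.png

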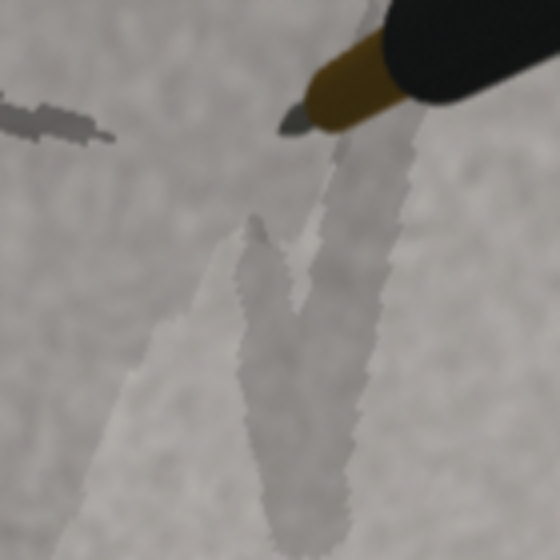

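The probe tip at w9 (385,33) agrees with (0.659,0.053). The camera sits on the tool's +x side and would come near the probe, so I turn the gripper half round while going to the fin; this also gives a check of the fin.

Request:
servo_tool --steps '[{"dx": -0.01,"dy": 0.04,"dz": 0,"wx": 0,"wy": 0,"wz": 0.039},{"dx": -0.02,"dy": 0.08,"dz": 0,"wx": 0,"wy": 0,"wz": 0.078},{"dx": -0.04,"dy": 0.12,"dz": 0,"wx": 0,"wy": 0,"wz": 0.117},{"dx": -0.05,"dy": 0.16,"dz": 0,"wx": 0,"wy": 0,"wz": 0.156},{"dx": -0.06,"dy": 0.2,"dz": 0,"wx": 0,"wy": 0,"wz": 0.195}]'

```text
time_s: 11.68
eef_pos: [0.4935, 0.1132, 0.1873]
eef_rot: [-0.0, 0.886, 0.464, -0.0]
wrist_force: [0.4, 0.3, -0.4]
opening: 0.801
grasp_force: 0.0
```

Request:
servo_tool --steps '[{"dx": -0.01,"dy": 0.04,"dz": 0,"wx": 0,"wy": 0,"wz": 0.039},{"dx": -0.02,"dy": 0.08,"dz": 0,"wx": 0,"wy": 0,"wz": 0.078},{"dx": -0.04,"dy": 0.12,"dz": 0,"wx": 0,"wy": 0,"wz": 0.117},{"dx": -0.05,"dy": 0.16,"dz": 0,"wx": 0,"wy": 0,"wz": 0.156},{"dx": -0.06,"dy": 0.2,"dz": 0,"wx": 0,"wy": 0,"wz": 0.195}]'

```text
time_s: 12.1
eef_pos: [0.4875, 0.1332, 0.1873]
eef_rot: [-0.0, 0.705, 0.709, -0.0]
wrist_force: [0.4, -0.0, -0.1]
opening: 0.798
grasp_force: 0.0
```

Request:
servo_tool --steps '[{"dx": -0.01,"dy": 0.04,"dz": 0,"wx": 0,"wy": 0,"wz": 0.039},{"dx": -0.02,"dy": 0.08,"dz": 0,"wx": 0,"wy": 0,"wz": 0.078},{"dx": -0.04,"dy": 0.12,"dz": 0,"wx": 0,"wy": 0,"wz": 0.117},{"dx": -0.05,"dy": 0.16,"dz": 0,"wx": 0,"wy": 0,"wz": 0.156},{"dx": -0.06,"dy": 0.2,"dz": 0,"wx": 0,"wy": 0,"wz": 0.195}]'

```text
time_s: 12.52
eef_pos: [0.4814, 0.1532, 0.1873]
eef_rot: [-0.0, 0.458, 0.889, -0.0]
wrist_force: [0.4, -0.2, -0.1]
opening: 0.797
grasp_force: 0.0
```

Request:
servo_tool --steps '[{"dx": -0.01,"dy": 0.04,"dz": 0,"wx": 0,"wy": 0,"wz": 0.039},{"dx": -0.02,"dy": 0.08,"dz": 0,"wx": 0,"wy": 0,"wz": 0.078},{"dx": -0.04,"dy": 0.12,"dz": 0,"wx": 0,"wy": 0,"wz": 0.117},{"dx": -0.05,"dy": 0.16,"dz": 0,"wx": 0,"wy": 0,"wz": 0.156},{"dx": -0.06,"dy": 0.2,"dz": 0,"wx": 0,"wy": 0,"wz": 0.195}]'

```text
time_s: 12.93
eef_pos: [0.4755, 0.1732, 0.1873]
eef_rot: [-0.0, 0.169, 0.986, -0.0]
wrist_force: [-0.3, -0.4, 0.2]
opening: 0.801
grasp_force: 0.0
```

Request:
servo_tool --steps '[{"dx": -0.01,"dy": 0.04,"dz": 0,"wx": 0,"wy": 0,"wz": 0.039},{"dx": -0.02,"dy": 0.08,"dz": 0,"wx": 0,"wy": 0,"wz": 0.078},{"dx": -0.04,"dy": 0.12,"dz": 0,"wx": 0,"wy": 0,"wz": 0.117},{"dx": -0.05,"dy": 0.16,"dz": 0,"wx": 0,"wy": 0,"wz": 0.156},{"dx": -0.06,"dy": 0.2,"dz": 0,"wx": 0,"wy": 0,"wz": 0.195}]'

```text
time_s: 13.35
eef_pos: [0.4694, 0.1932, 0.1873]
eef_rot: [-0.0, -0.136, 0.991, -0.0]
wrist_force: [0.7, 0.5, 0.3]
opening: 0.8
grasp_force: 0.0
```

Request:
servo_tool --steps '[{"dx": 0,"dy": 0,"dz": 0,"wx": 0,"wy": 0,"wz": 0.025},{"dx": 0,"dy": 0,"dz": 0,"wx": 0,"wy": 0,"wz": 0.025},{"dx": 0,"dy": 0,"dz": 0,"wx": 0,"wy": 0,"wz": 0.025},{"dx": 0,"dy": 0,"dz": 0,"wx": 0,"wy": 0,"wz": 0.025},{"dx": 0,"dy": 0,"dz": 0,"wx": 0,"wy": 0,"wz": 0.025}]' --jaw 1

```text
time_s: 13.77
eef_pos: [0.4699, 0.1928, 0.1873]
eef_rot: [-0.0, -0.171, 0.985, -0.0]
wrist_force: [-0.5, 0.0, -0.6]
opening: 0.998
grasp_force: 0.0
```

```bash
python3 - <<'E'
from h import *
c=shot('wrist','w10'); o=ctrl.get_obs(); r=o['eef_rot']; print(o['time_s'],o['eef_pos'],r,np.degrees(2*np.arctan2(r[2],r[1])),o['q'])
print(tri([ray(load(n),*p) for n,p in(('w5',(502.4,62.2)),('w7',(508.3,38.7)),('w9',(385,32.8)))]))
w7=load('w7')
F0=np.array([.470,.192,.062]); rays=[]
for n,cc in(('w7',w7),('w10',c)):
    u,v=proj(cc,F0); print(n,'expect',u,v)
    ce,b,sz=label(cc,u,v,45,(7,170,190),(18,255,255)); print(ce,sz,b.round(1).tolist(),plane(cc,*ce,.062)); rays.append(ray(cc,*ce))
    B=np.array([plane(cc,*q,.062) for q in b]); print([(np.linalg.norm(B[i+1]-B[i]).round(4),np.degrees(np.arctan2(*(B[i+1]-B[i])[1::-1])).round(1)) for i in(0,1)])
print(tri(rays))
pad,_,psz=label(w7,*proj(w7,[.5948,.2368,.015]),22,(0,130,70),(8,255,255)); print('pad w7',pad,plane(w7,*pad,.015))
u,v=map(int,proj(w7,[.5345,.215,.079])); ce,b,sz=label(w7,u,v,22,(0,0,150),(180,75,255)); print('relay top',ce,plane(w7,*ce,.079))
E
```

```text
13.8167 [0.46991337 0.19277658 0.18728624] [-1.95862291e-05 -1.71313008e-01  9.85216653e-01 -1.24143384e-05] 199.7283378314003 [ 1.55259762e-01  7.58480326e-02  1.81744139e+00 -2.68721888e-05
  1.24834198e+00 -1.75985250e+00]
(array([0.65916489, 0.05272376, 0.02935779]), [np.float64(0.00018415002753079094), np.float64(0.0004942271231503598), np.float64(0.00036834342171648615)])
w7 expect 273.3623898919697 200.84877735986984
[273.79950388 199.6200924 ] [38.66666667 14.83333333] [[266.4, 180.4], [281.2, 180.4], [281.2, 219.1], [266.4, 219.1]] [0.47117346 0.1920243  0.062     ]
[(np.float64(0.0126), np.float64(-70.1)), (np.float64(0.035), np.float64(-159.6))]
w10 expect 269.45565032130776 202.4274989418812
[269.42657744 200.77551791] [38.5        14.66666667] [[262.1, 181.6], [276.8, 181.6], [276.8, 220.1], [262.1, 220.1]] [0.46860421 0.19147485 0.062     ]
[(np.float64(0.0124), np.float64(109.7)), (np.float64(0.0347), np.float64(20.1))]
(array([0.46991006, 0.19173202, 0.05771901]), [np.float64(0.00018104059964770079), np.float64(0.00018104059964785425)])
pad w7 [273.7313969   39.14105033] [0.59518026 0.23700612 0.015     ]
relay top [276.59526496 121.45279213] [0.53417307 0.21284636 0.079     ]
```

Request:
servo_tool --steps '[{"dx": 0,"dy": -0.01,"dz": -0.2,"wx": 0,"wy": 0,"wz": 0},{"dx": 0,"dy": -0.01,"dz": -0.4,"wx": 0,"wy": 0,"wz": 0},{"dx": 0,"dy": -0.01,"dz": -0.6,"wx": 0,"wy": 0,"wz": 0},{"dx": 0,"dy": -0.01,"dz": -0.8,"wx": 0,"wy": 0,"wz": 0},{"dx": 0,"dy": -0.01,"dz": -1,"wx": 0,"wy": 0,"wz": 0}]'

```text
time_s: 14.23
eef_pos: [0.47, 0.1918, 0.0865]
eef_rot: [0.0, -0.171, 0.985, -0.0]
wrist_force: [-1.4, -0.8, -0.6]
opening: 0.999
grasp_force: 0.0
```

Request:
servo_tool --steps '[{"dx": 0,"dy": 0,"dz": -0.2,"wx": 0,"wy": 0,"wz": 0},{"dx": 0,"dy": 0,"dz": -0.35,"wx": 0,"wy": 0,"wz": 0},{"dx": 0,"dy": 0,"dz": -0.5,"wx": 0,"wy": 0,"wz": 0},{"dx": 0,"dy": 0,"dz": -0.55,"wx": 0,"wy": 0,"wz": 0},{"dx": 0,"dy": 0,"dz": -0.55,"wx": 0,"wy": 0,"wz": 0}]'

```text
time_s: 14.65
eef_pos: [0.4688, 0.1916, 0.031]
eef_rot: [-0.002, -0.172, 0.985, -0.0]
wrist_force: [-0.6, -0.7, -0.3]
opening: 1.0
grasp_force: 0.0
```

Request:
servo_tool --steps '[{"dx": 0,"dy": 0,"dz": 0,"wx": 0,"wy": 0,"wz": 0},{"dx": 0,"dy": 0,"dz": 0,"wx": 0,"wy": 0,"wz": 0},{"dx": 0,"dy": 0,"dz": 0,"wx": 0,"wy": 0,"wz": 0},{"dx": 0,"dy": 0,"dz": 0,"wx": 0,"wy": 0,"wz": 0},{"dx": 0,"dy": 0,"dz": 0,"wx": 0,"wy": 0,"wz": 0}]' --jaw 0

```text
time_s: 15.07
eef_pos: [0.4704, 0.192, 0.033]
eef_rot: [0.001, -0.172, 0.985, -0.0]
wrist_force: [0.1, 0.3, -0.5]
opening: 0.299
grasp_force: 0.0
```

Request:
servo_tool --steps '[{"dx": 0,"dy": 0,"dz": 0,"wx": 0,"wy": 0,"wz": 0},{"dx": 0,"dy": 0,"dz": 0,"wx": 0,"wy": 0,"wz": 0},{"dx": 0,"dy": 0,"dz": 0,"wx": 0,"wy": 0,"wz": 0},{"dx": 0,"dy": 0,"dz": 0,"wx": 0,"wy": 0,"wz": 0},{"dx": 0,"dy": 0,"dz": 0,"wx": 0,"wy": 0,"wz": 0}]'

```text
time_s: 15.48
eef_pos: [0.4705, 0.1919, 0.0329]
eef_rot: [0.0, -0.172, 0.985, -0.0]
wrist_force: [-0.6, -1.8, 6.3]
opening: 0.154
grasp_force: 59.9
```

Request:
servo_tool --steps '[{"dx": 0.02,"dy": -0.05,"dz": 0,"wx": 0,"wy": 0,"wz": 0},{"dx": 0.06,"dy": -0.17,"dz": 0,"wx": 0,"wy": 0,"wz": 0},{"dx": 0.11,"dy": -0.31,"dz": 0,"wx": 0,"wy": 0,"wz": 0},{"dx": 0.16,"dy": -0.46,"dz": 0,"wx": 0,"wy": 0,"wz": 0},{"dx": 0.21,"dy": -0.61,"dz": 0,"wx": 0,"wy": 0,"wz": 0}]'

```text
time_s: 15.9
eef_pos: [0.4913, 0.1315, 0.0329]
eef_rot: [0.001, -0.173, 0.985, 0.001]
wrist_force: [-0.7, 5.9, 5.1]
opening: 0.153
grasp_force: 59.9
```

Request:
servo_tool --steps '[{"dx": 0.05,"dy": -0.14,"dz": 0,"wx": 0,"wy": 0,"wz": 0},{"dx": 0.1,"dy": -0.28,"dz": 0,"wx": 0,"wy": 0,"wz": 0},{"dx": 0.14,"dy": -0.4,"dz": 0,"wx": 0,"wy": 0,"wz": 0},{"dx": 0.18,"dy": -0.52,"dz": 0,"wx": 0,"wy": 0,"wz": 0},{"dx": 0.21,"dy": -0.61,"dz": 0,"wx": 0,"wy": 0,"wz": 0}]'

```text
time_s: 16.32
eef_pos: [0.5125, 0.07, 0.0329]
eef_rot: [0.0, -0.172, 0.985, 0.001]
wrist_force: [-1.5, 5.0, 7.2]
opening: 0.154
grasp_force: 60.1
```

```bash
python3 - <<'E'
from h import *
t=shot('top','t11');s=shot('scene','s11');w=shot('wrist','w11'); o=ctrl.get_obs(); r=o['eef_rot']; print(o['time_s'],o['eef_pos'],np.degrees(2*np.arctan2(r[2],r[1])),o['wrist_force'],o['opening'])
P=np.array([.595,.237,.015])+[.0424,-.122,0]
for n,c in(('t',t),('s',s)):
    u,v=proj(c,P);print(n,u,v)
    try:
        ce,b,sz=label(c,u,v,7,(0,90,60),(10,255,255));print(ce,sz,plane(c,*ce,.015))
    except Exception as e: print(e)
E
```

```text
16.4667 [0.51309848 0.06871629 0.03292779] 199.75667820936545 [ 0.85144854 -5.76672281  4.80436788] 0.1529793926220657
t 257.37488091271297 169.18949669472354
max() iterable argument is empty
s 327.5612485337939 212.49978646935386
[327.9229243  213.23916361] [2.33333333 3.16666667] [0.64045918 0.11166042 0.015     ]
```

Request:
servo_tool --steps '[{"dx": 0.05,"dy": -0.14,"dz": 0,"wx": 0,"wy": 0,"wz": 0},{"dx": 0.1,"dy": -0.28,"dz": 0,"wx": 0,"wy": 0,"wz": 0},{"dx": 0.15,"dy": -0.42,"dz": 0,"wx": 0,"wy": 0,"wz": 0},{"dx": 0.19,"dy": -0.54,"dz": 0,"wx": 0,"wy": 0,"wz": 0},{"dx": 0.215,"dy": -0.61,"dz": 0,"wx": 0,"wy": 0,"wz": 0}]'

```text
time_s: 16.88
eef_pos: [0.5339, 0.0095, 0.0329]
eef_rot: [0.0, -0.172, 0.985, 0.001]
wrist_force: [-1.7, 6.8, 9.7]
opening: 0.153
grasp_force: 60.6
```

Request:
servo_tool --steps '[{"dx": 0,"dy": 0,"dz": 0,"wx": 0,"wy": 0,"wz": 0},{"dx": 0,"dy": 0,"dz": 0,"wx": 0,"wy": 0,"wz": 0},{"dx": 0,"dy": 0,"dz": 0,"wx": 0,"wy": 0,"wz": 0},{"dx": 0,"dy": 0,"dz": 0,"wx": 0,"wy": 0,"wz": 0},{"dx": 0,"dy": 0,"dz": 0,"wx": 0,"wy": 0,"wz": 0}]'

```text
time_s: 17.3
eef_pos: [0.5344, 0.0084, 0.0329]
eef_rot: [0.001, -0.172, 0.985, -0.001]
wrist_force: [1.2, -4.8, 5.1]
opening: 0.156
grasp_force: 59.8
```

```bash
python3 - <<'E'
from h import *
s=shot('scene','s12'); t=shot('top','t12');o=ctrl.get_obs(); r=o['eef_rot']; print(o['time_s'],o['eef_pos'],np.degrees(2*np.arctan2(r[2],r[1])),o['wrist_force'])
for n,P in(('s7',[.595,.237,.015]),('s11',[.6376,.1138,.015]),('s12',np.array([.595,.237,.015])+np.r_[o['eef_pos'][:2]-[.4705,.1919],0])):
    c=load(n);u,v=proj(c,P)
    for nm,lo,hi,rr in(('red',(0,90,60),(10,255,255),7),('ring',(0,0,150),(180,60,255),9)):
        try:
            ce,b,sz=label(c,u,v,rr,lo,hi);print(n,nm,np.round(P,4),(round(u,1),round(v,1)),ce,sz,plane(c,*ce,.015))
        except Exception as e: print(n,nm,e)
E
```

```text
17.4 [0.53436669 0.00841365 0.03292033] 199.8213819199833 [ 1.02799133 -4.39096818  3.86277294]
s7 red [0.595 0.237 0.015] (np.float64(332.6), np.float64(192.8)) [332.55469518 193.15781711] [2.5        3.16666667] [0.59597023 0.23444905 0.015     ]
s7 ring [0.595 0.237 0.015] (np.float64(332.6), np.float64(192.8)) [335.0031746  193.45952381] [1.33333333 1.        ] [0.60436064 0.23699393 0.015     ]
s11 red [0.6376 0.1138 0.015 ] (np.float64(327.4), np.float64(212.7)) [327.9229243  213.23916361] [2.33333333 3.16666667] [0.64045918 0.11166042 0.015     ]
s11 ring max() iterable argument is empty
s12 red [0.6589 0.0535 0.015 ] (np.float64(324.8), np.float64(223.5)) [324.69020563 223.873557  ] [2.66666667 4.16666667] [0.65963865 0.05150856 0.015     ]
s12 ring [0.6589 0.0535 0.015 ] (np.float64(324.8), np.float64(223.5)) [327.45696401 224.42879499] [1.50719023 2.47522291] [0.66868631 0.0532866  0.015     ]
```

Request:
servo_tool --steps '[{"dx": 0,"dy": 0,"dz": 0,"wx": 0,"wy": 0,"wz": 0},{"dx": 0,"dy": 0,"dz": 0,"wx": 0,"wy": 0,"wz": 0},{"dx": 0,"dy": 0,"dz": 0,"wx": 0,"wy": 0,"wz": 0},{"dx": 0,"dy": 0,"dz": 0,"wx": 0,"wy": 0,"wz": 0},{"dx": 0,"dy": 0,"dz": 0,"wx": 0,"wy": 0,"wz": 0}]' --jaw 0.8

```text
time_s: 17.82
eef_pos: [0.533, 0.0092, 0.0319]
eef_rot: [-0.0, -0.172, 0.985, 0.0]
wrist_force: [0.1, -0.2, -0.0]
opening: 0.795
grasp_force: 0.0
```

Request:
servo_tool --steps '[{"dx": 0,"dy": 0,"dz": 0.1,"wx": 0,"wy": 0,"wz": 0},{"dx": 0,"dy": 0,"dz": 0.3,"wx": 0,"wy": 0,"wz": 0},{"dx": 0,"dy": 0,"dz": 0.5,"wx": 0,"wy": 0,"wz": 0},{"dx": 0,"dy": 0,"dz": 0.75,"wx": 0,"wy": 0,"wz": 0},{"dx": 0,"dy": 0,"dz": 1,"wx": 0,"wy": 0,"wz": 0}]'

```text
time_s: 18.23
eef_pos: [0.533, 0.009, 0.1336]
eef_rot: [-0.0, -0.172, 0.985, 0.0]
wrist_force: [0.9, 0.3, 0.4]
opening: 0.796
grasp_force: 0.0
```

Request:
servo_tool --steps '[{"dx": -0.15,"dy": 0,"dz": 0.1,"wx": 0,"wy": 0,"wz": 0},{"dx": -0.3,"dy": 0,"dz": 0.3,"wx": 0,"wy": 0,"wz": 0},{"dx": -0.5,"dy": 0,"dz": 0.5,"wx": 0,"wy": 0,"wz": 0},{"dx": -0.6,"dy": 0,"dz": 0.6,"wx": 0,"wy": 0,"wz": 0},{"dx": -0.6,"dy": 0,"dz": 0.6,"wx": 0,"wy": 0,"wz": 0}]'

```text
time_s: 18.65
eef_pos: [0.4735, 0.0089, 0.1954]
eef_rot: [0.002, -0.172, 0.985, -0.001]
wrist_force: [1.2, 0.3, -0.2]
opening: 0.802
grasp_force: 0.0
```

```bash
python3 - <<'E'
from h import *
s=shot('scene','s13'); t=shot('top','t13');w=shot('wrist','w13');o=ctrl.get_obs(); print(o['time_s'],o['eef_pos'],o['wrist_force'],o['opening'])
for n,c,P,lo,hi,rr in(('s pad',s,[.6589,.0535,.015],(0,90,60),(10,255,255),7),('t relay',t,[.598,.0313,.079],(0,0,120),(180,75,255),8),('w relay',w,[.598,.0313,.079],(0,0,140),(180,75,255),30),('w pad',w,[.6589,.0535,.015],(0,120,60),(10,255,255),16),('t fin',t,[.534,.009,.062],(5,150,110),(17,255,255),9),('w fin',w,[.534,.009,.062],(7,170,150),(18,255,255),40)):
    u,v=proj(c,P)
    try:
        ce,b,sz=label(c,u,v,rr,lo,hi);print(n,(round(u,1),round(v,1)),ce,sz,plane(c,*ce,P[2]))
    except Exception as e: print(n,u,v,e)
E
```

```text
18.8 [0.47375419 0.00885373 0.19233569] [ 0.1757202  -0.86560892  0.14497136] 0.795166078264794
s pad (np.float64(324.8), np.float64(223.5)) [324.69479774 223.86870694] [2.66666667 4.16666667] [0.65963878 0.05154021 0.015     ]
t relay 281.6221579524838 176.37398807395658 max() iterable argument is empty
w relay (np.float64(248.6), np.float64(330.0)) [247.77606003 328.38206294] [24.16666667 17.        ] [0.59646731 0.02992422 0.079     ]
w pad 253.48769401192982 338.74879953306 max() iterable argument is empty
t fin 288.3442168919269 196.92759727780566 max() iterable argument is empty
w fin (np.float64(249.0), np.float64(258.1)) [249.35545223 256.00220998] [35.77615611 14.37236404] [0.53181807 0.00862988 0.062     ]
```

```bash
python3 -c "
from h import *
print(workorder.hand_in())"
```

```text
the job is handed in; nothing more can be done
None
```

The job is handed in: the relay is fully home in the socket, and the board lies flat with the red pad about 1–2 mm from the probe tip by my measurements, well inside the 8 mm limit. The gripper is clear, about 19 of the 54 s were used, and the judge returned no verdict.

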